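Find the balance point of a sealed bar by feel

ROBOT

A 6-joint arm with a two-finger parallel gripper is mounted at the origin on a cart in front of the work surface, level with it; the furniture and walls round the work are solid. World frame = base frame: x ahead of the robot, y to its left, z up, the work surface at z = 0. Lengths are in m, angles in degrees, forces in N, time in s.
With the tool pointing down it reaches from about 0.4 to 0.825 m from the base axis. Payload 7 kg.
Tool frame: the origin (TCP) lies between the finger pads; the fingertips stand 25 mm ahead of it and the grasp point (between the pads) lies 6 mm ahead of it; z points along the fingers, y is the line along which they close (so a half turn about z gives the same grasp; the last joint's range is limited). The gripper opens to 88 mm and grips with 3 to 60 N. Pads are 19 mm wide; open, the fingers measure 130 mm over their backs; the gripper's body (78 mm by 193 mm) begins 47 mm behind the grasp point.
Start: joints at [85.892, 20.546, 0.682, 0, -70.136, -16.507], TCP at [0.238, 0.632, 0.252] pointing down, gripper open.
Joint ranges: [-176.03, 176.03], [-82.01, 121.73], [-58.28, 71.71], [-173.87, 95.51], [-174.79, -0.11], [-173.66, 173.66]. Speed limits (degrees/s): [136.94, 136.94, 172.46, 180, 180, 180].

INTERFACE

Orientations are given as [roll, pitch, yaw] about the fixed x, y, z axes, in that order (R = Rz(yaw) Ry(pitch) Rx(roll)).
In Python, from plant import ctrl gives the robot as it stands.
- The arm moves only by the shell command python3 drive.py, which reads ROWS from standard input. ROWS is a JSON object whose key "segments" holds a list of rows, 1 to 8 of them, each of 5 numbers: dx, dy, dz in m, then a turn about the tool's z in degrees, then the finger opening in m; each row is the pose to reach, as a shift and turn from the pose commanded when the command began, along the tool's axes at that moment; what a row does not reach only later rows make up. A row lasts 1/8 s, in which the tool goes at most 0.0625 m and 10.7 degrees, less where a joint would pass 70% of its speed; a pose out of reach is approached as far as the arm can. The fingers move at their own pace and stop on an object; the grip force is fixed at half the most. Time passes only in rows, so rows that do not move let the fingers close. It prints the time, the measured TCP pose, the force, the opening and the grip force at its end. Input that does not fit is refused with a message, and nothing moves.
- ctrl.get_obs(): the state, without advancing time (a new reading comes with each control period).
- ctrl.snapshot(name): name is "scene" or "top"; returns a dict with "frame" (480x640x3 uint8, red, green, blue), "z_map" (480x640 float32, m along the optical axis (not along the pixel's ray), 0 where there is no reading), "fovy" (degrees; the focal length in pixels is half the picture's height over the tangent of half this angle, whatever the lens; pixels are square), "cx", "cy" (the principal point, pixels), "k1" (the pictures are not rectified: a ray, as slopes to the right and down, at radius r is drawn at 1 + k1 r^2 times it, then the intrinsics apply), "R" (3x3) and "t" (3): a world point X has camera coordinates R X + t. Camera axes: x right, y down, z forward; pixel columns grow to the right and rows downward; lengths in m; the calibration is good to about 2 mm. A picture is of the moment at which its call begins.
- ctrl.close_job(): hands the job in; it is judged then, once.
The state is a dict: "clock": time; "joint_pos": joint angles; "qvel": joint speeds; "tau": joint torques, N m; "tool_pos": TCP position; "orientation": TCP orientation; "force": force on the tool from outside, world axes, zero at the start; "moment": the same for the moment, N m; "opening": finger opening in m; "gripper_force": force on a finger pad.
Only numpy, scipy, OpenCV 4.12 (cv2) and the standard library are available. Lean on these libraries where they do the work, as an engineer would, in place of code of your own. Each camera call takes 0.05 s, during which the arm holds its last target. There are 200 camera calls.

TASK

A weight is hidden somewhere along the sealed aluminium bar. Feel for it: raise the bar's red end a couple of centimetres with the blue end still resting on the table, set it down and let go, then do the same with the blue end (red end resting) and let go. Then, knowing where it balances, take it again, lift it clear and leave it lying level and right way up, squarely across the narrow ridge of the yellow balancing stand, balanced on that ridge alone; leave the other things on the table where they stand.

Things in the scene. Friction and masses are not known exactly. Their poses are not given: they have to be found in the camera images.
- bar: Loose sealed aluminium bar, 200 (x) x 44 (y) x 40 (z) mm, red cap at its +x end, blue cap at -x. Origin: centre of its underside. A weight inside is stuck at an unknown place: the balance point is up to 55 mm either side of the middle, on the centre line, 20 mm above the underside. Mass 0.7 to 0.82 kg, unknown. Starts flat, red end to the left. Grip it anywhere across its width.
- red_end (a point): Middle of the lower edge of the bar's red end face, 100 mm from the bar's middle; height 0 on the table. A firm grip holds the bar stiffly: when raising an end, tilt the tool with the bar, about the lower edge of the resting end.
- blue_end (a point): Middle of the lower edge of the bar's blue end face, 100 mm from the bar's middle; height 0 when it rests on the table.
- stand: Fixed balancing stand: dark base plate 85x90x10 mm, yellow upright, and a black flat-topped rubber ridge 70 mm above the table, 50 mm long (stand's x), only 18 mm wide (stand's y). The bar is to lie along the stand's y, either way round, and stays level only with its balance point over the 18 mm width. Origin: centre of the base's underside.
- ridge (a point): Centre of the ridge's flat top, 70 mm above the table; axes as the stand's.
- red_cup: Bystander, loose: red plastic cup, 70 mm across, 78 mm tall. Origin: centre of its underside.
- white_tub: Bystander, loose: white tub, 75 mm across, 62 mm tall. Origin: centre of its underside.
- pen_tin: Bystander, loose: yellow and red tin full of pens, 74 mm across, 151 mm tall. Origin: centre of its underside.
- beige_jar: Bystander, loose: white jar with a beige lid, 63 mm across, 66 mm tall. Origin: centre of its underside.
- solder: Bystander, loose: blue spool of solder with a loose wire end, 62x101x36 mm. Origin: centre of its underside.

How it is judged:
By the outcome, as a careful person would: the job done as asked, in the order asked, and still so for the second after the job is handed in, with the robot touching nothing.
It also fails if it takes over 64 s, if anything falls off the work surface, if the arm or the gripper's body presses on something with over 40 N, if the wrist force passes 120 N, or if a joint passes its speed limit or range.

## Working session

There is one attempt and no reset: what is moved stays moved. The work goes in short steps, Python scripts to look and compute and a shell command to move; the robot and the scene stay as the last step left them, time stands still between calls to the robot, and variables do not carry over. Pictures are saved under pics/ and viewed, at most 10 in all, crops included, and the job is handed in when it is done.

```bash
ls; mkdir -p pics; python3 - <<'E'
from plant import ctrl
import cv2,json
for n in("scene","top"):
    s=ctrl.snapshot(n); cv2.imwrite(f"pics/{n}0.png",s["frame"][:,:,::-1])
    print(n,s["fovy"],s["cx"],s["cy"],s["k1"],s["R"],s["t"])
print(ctrl.get_obs())
E
```

```text
drive.py
pics
plant.py
scene 47.796580103658805 311.27042378781994 242.6296194987179 0.03729937540545422 [[-0.72825727 -0.68511189  0.01621882]
 [-0.45992066  0.47106541 -0.75270868]
 [ 0.50804954 -0.55562494 -0.65815393]] [0.38454743 0.35811883 0.71014556]
top 49.55240369433242 317.98827464642886 234.3963067899699 -0.1129640934512355 [[-0.05033445 -0.99871911 -0.00515663]
 [-0.9784691   0.05034733 -0.20015836]
 [ 0.2001616  -0.00502926 -0.97974999]] [-0.03645411  0.59067081  1.18640975]
{'clock': 0.1, 'joint_pos': array([ 8.58909834e+01,  2.05867903e+01,  6.42621757e-01, -1.71355879e-02,
       -7.01362539e+01, -1.65062430e+01]), 'qvel': array([-0.14507341, -0.05184352,  0.11367876,  0.0168347 , -0.07485951,
       -0.12156435]), 'tau': array([-1.05591800e-03, -5.84163058e+01,  2.93751740e+01,  7.01560915e+00,
        1.02452002e-02, -4.72572151e-05]), 'tool_pos': array([0.23755535, 0.63141996, 0.25075169]), 'orientation': array([ 1.79918314e+02, -7.40577669e-03, -2.06210880e+01]), 'force': array([-0.16268232, -0.21015831,  0.10763848]), 'moment': array([-0.02462444,  0.04080163, -0.00011312]), 'gripper_force': 0.0, 'opening': 0.08747552447394166}
```
View pics/scene0.png

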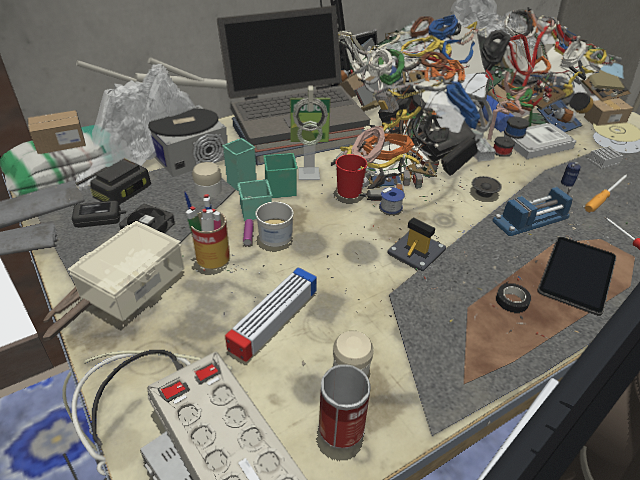

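View pics/top0.png

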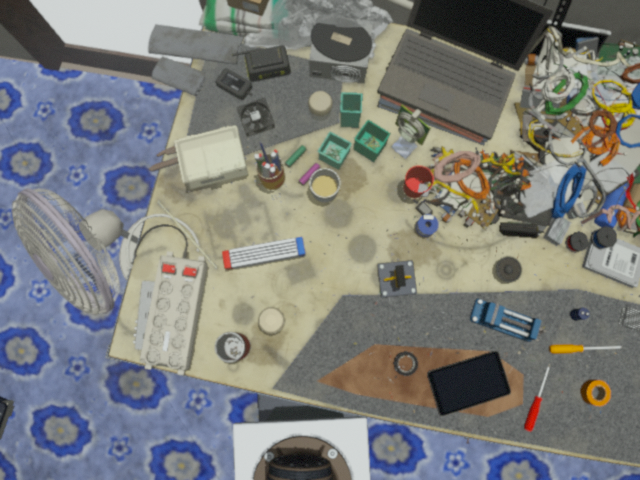

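The scene view shows the bar (red cap about (240,343), blue cap about (305,280)), the stand at (418,243), and the tin, tub, cup, jar and solder clear of it. In the top view the bar runs from (227,260) to (302,247), with the stand at (397,278).

```bash
cat > h.py <<'E'
import numpy as np, cv2
from plant import ctrl
def K(s):
    f=240/np.tan(np.radians(s["fovy"]/2)); return np.array([[f,0,s["cx"]],[0,f,s["cy"]],[0,0,1]])
def cast(s,px,z):
    d=cv2.undistortPoints(np.float64(px).reshape(-1,1,2),K(s),np.array([s["k1"],0,0,0.]))[:,0]
    R=np.array(s["R"]); c=-R.T@np.array(s["t"]); w=np.c_[d,np.ones(len(d))]@R
    return c+w*((z-c[2])/w[:,2])[:,None]
def proj(s,P):
    return cv2.projectPoints(np.float64(P).reshape(-1,1,3),cv2.Rodrigues(np.array(s["R"]))[0],np.array(s["t"]),K(s),np.array([s["k1"],0,0,0.]))[0][:,0]
def heights(s):
    v,u=np.mgrid[0:480,0:640]; d=cv2.undistortPoints(np.float64(np.c_[u.ravel(),v.ravel()]).reshape(-1,1,2),K(s),np.array([s["k1"],0,0,0.]))[:,0]
    Z=s["z_map"].ravel(); P=(np.c_[d,np.ones(len(d))]*Z[:,None]-s["t"])@np.array(s["R"]); P[Z==0]=np.nan
    return P.reshape(480,640,3)
E
python3 - <<'E'
from h import *
for n in("top","scene"):
    s=ctrl.snapshot(n); P=heights(s); hsv=cv2.cvtColor(s["frame"],cv2.COLOR_RGB2HSV); H,S,V=[hsv[:,:,i].astype(int) for i in range(3)]
    X,Y,Zz=P[...,0],P[...,1],P[...,2]
    # bar top face: points 30-50mm high in bar region
    reg=(X>.35)&(X<.6)&(Y>-.05)&(Y<.35)
    m=reg&(Zz>.03)&(Zz<.05)
    k,l,st,ce=cv2.connectedComponentsWithStats(m.astype(np.uint8))
    for i in range(1,k):
        if st[i,4]>200:
            v,u=np.where(l==i); W=cast(s,np.c_[u,v],.04); r=cv2.minAreaRect(np.float32(W[:,:2]*1000)); print(n,"bar?",st[i],r,np.nanmedian(Zz[l==i]))
    for nm,c in(("red",((H<8)|(H>172))&(S>150)),("blue",(H>100)&(H<125)&(S>130))):
        v,u=np.where(c&m); W=cast(s,np.c_[u,v],.04)
        print(n,nm,len(u),W.mean(0) if len(u) else 0)
    for lo,hi,zz in((.006,.016,.01),(.060,.08,.07)):
        m=(X>.25)&(X<.6)&(Y<-.02)&(Y>-.3)&(Zz>lo)&(Zz<hi)
        k,l,st,ce=cv2.connectedComponentsWithStats(m.astype(np.uint8))
        for i in range(1,k):
            if st[i,4]>40:
                v,u=np.where(l==i); W=cast(s,np.c_[u,v],zz); print(n,"z",zz,st[i],cv2.minAreaRect(np.float32(W[:,:2]*1000)),W.mean(0)[:2])
    c=(330,210,460,320) if n=="top" else (370,200,470,290)
    cv2.imwrite(f"pics/stand_{n}.png",cv2.resize(s["frame"][c[1]:c[3],c[0]:c[2],::-1],None,fx=5,fy=5,interpolation=cv2.INTER_NEAREST))
    t=(X>.2)&(X<.8)&(Y>-.2)&(Y<.4)&(Zz>.03)
    k,l,st,ce=cv2.connectedComponentsWithStats(t.astype(np.uint8))
    if n=="top":
        for i in range(1,k):
            if st[i,4]>80: print("obj",np.nanmedian(P[l==i],0).round(3),np.nanmax(Zz[l==i]).round(3))
E
```

```text
top bar? [ 222  237   83   32 1498] ((553.9800415039062, 68.98043823242188), (45.9438591003418, 198.2648162841797), 7.790595531463623) 0.041029306124795245
top red 96 [0.542502   0.15888749 0.04      ]
top blue 86 [ 0.56604756 -0.02150039  0.04      ]
top z 0.01 [ 368  260   49   47 1032] ((466.2515869140625, -239.28463745117188), (106.74920654296875, 120.44438171386719), 2.6854093074798584) [ 0.47213372 -0.24993526]
top z 0.01 [335 294  35  37 166] ((399.4132995605469, -135.13824462890625), (93.06596374511719, 46.4468879699707), 43.204566955566406) [ 0.40005833 -0.13754734]
top z 0.01 [399 305  17  16  67] ((398.8289489746094, -275.3630065917969), (34.00458908081055, 36.75540542602539), 40.75294876098633) [ 0.39700349 -0.27424388]
top z 0.01 [365 322  12   9  42] ((364.94818115234375, -181.97731018066406), (19.606521606445312, 24.809890747070312), 3.941856622695923) [ 0.36570519 -0.18211209]
top z 0.01 [324 332  13  14  48] ((340.5656433105469, -83.82516479492188), (30.382953643798828, 28.58087158203125), 2.20150089263916) [ 0.34208593 -0.08233472]
top z 0.01 [305 338  21  17  67] (
[... 1564 characters left out ...]
5601654053) [ 0.47043984 -0.24410242]
scene z 0.01 [ 464  280   56   71 1090] ((288.32012939453125, -209.03997802734375), (77.0684814453125, 173.9723358154297), 0.287090539932251) [ 0.28657045 -0.19701163]
scene z 0.01 [504 290  20  11 124] ((276.2187805175781, -271.6737365722656), (30.92852020263672, 24.956104278564453), 44.33778381347656) [ 0.27618971 -0.27209245]
scene z 0.01 [464 345  21  24 127] ((260.3638610839844, -100.00934600830078), (21.865591049194336, 50.8599967956543), 0.0032587251625955105) [ 0.25811602 -0.09985809]
scene z 0.07 [408 217  27  20 264] ((475.21307373046875, -249.79954528808594), (55.64276123046875, 30.07522201538086), 1.7631336450576782) [ 0.47541912 -0.25067053]
```

View pics/stand_top.png

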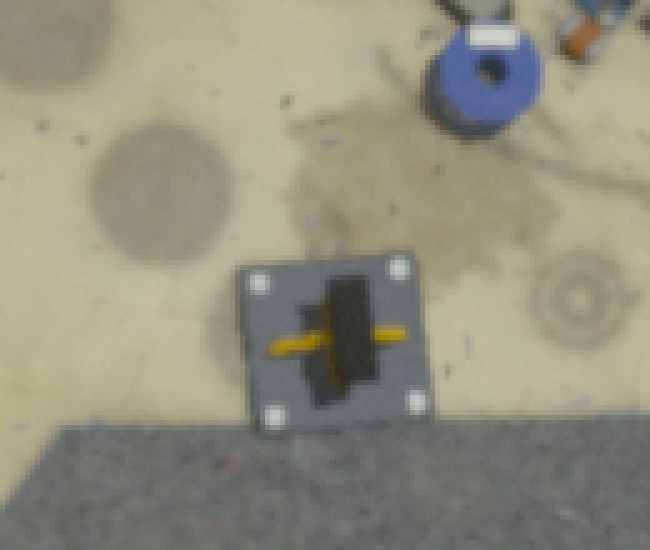

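View pics/stand_scene.png

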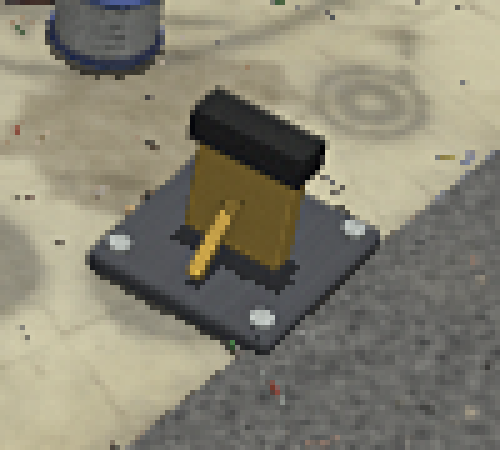

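The crops show the ridge as a black strip centred at about top (401,276), along world x. The screws on its base plate give the stand's yaw.

```bash
cat >> h.py <<'E'
from scipy.spatial.transform import Rotation as Ro
def delta(x,y,z,yaw):
    o=ctrl.get_obs(); R=Ro.from_euler('xyz',o["orientation"],degrees=True).as_matrix()
    d=R.T@(np.array([x,y,z])-o["tool_pos"]); t=-((yaw-o["orientation"][2]+180)%360-180)
    print("delta",d.round(4),"turn",round(t,2)); return d,t
def state():
    o=ctrl.get_obs(); print(round(o["clock"],2),o["tool_pos"].round(4),o["orientation"].round(2),"F",o["force"].round(2),"M",o["moment"].round(3),"open",round(o["opening"],4),"grip",round(o["gripper_force"],1),"q",o["joint_pos"].round(0))
E
python3 - <<'E'
from h import *
s=ctrl.snapshot("top"); q=np.array([(259,283),(400,268),(416,402),(273,417)])/5+[330,210]-.4
W=cast(s,q,.011); print(W.round(4),W.mean(0)); 
for a,b in((0,1),(3,2)): d=W[b]-W[a]; print(np.degrees(np.arctan2(d[0],-d[1])))
P=heights(s); X,Y,Z=[P[...,i] for i in range(3)]
for x0 in np.arange(.1,.7,.1):
  print(round(x0,1),[ (lambda m: round(float(np.nanmax(Z[m])),2) if m.sum() else None)((X>x0)&(X<x0+.1)&(Y>y0)&(Y<y0+.1)) for y0 in np.arange(-.4,.8,.1)])
delta(.5394,.1711,.16,-82.4)
E
```

```text
[[ 0.5101 -0.2187  0.011 ]
 [ 0.5138 -0.2891  0.011 ]
 [ 0.4473 -0.2915  0.011 ]
 [ 0.4438 -0.2208  0.011 ]] [ 0.47873281 -0.25505755  0.011     ]
3.0448026068815315
2.8170946638113135
0.1 [0.02, 0.01, 0.01, 0.26, 0.26, 0.01, -0.73, -0.73, -0.73, 0.33, -0.73, -0.73, -0.73]
0.2 [0.02, 0.03, 0.01, 0.01, 0.01, 0.11, 0.07, 0.06, -0.73, 0.34, -0.73, -0.73, -0.73]
0.3 [0.01, 0.03, 0.01, 0.01, 0.07, 0.12, 0.07, 0.07, 0.01, None, None, -0.73, -0.73]
0.4 [0.01, 0.08, 0.01, 0.01, 0.07, 0.01, 0.07, 0.07, 0.01, -0.03, -0.07, -0.73, -0.73]
0.5 [0.04, 0.07, 0.01, 0.05, 0.05, 0.05, 0.07, 0.07, 0.03, 0.04, 0.04, -0.07, -0.73]
0.6 [0.09, 0.08, 0.07, 0.07, 0.01, 0.01, 0.05, 0.04, 0.04, 0.06, 0.06, 0.02, -0.11]
delta [0.4446 0.3247 0.0914] turn 61.78
```

```bash
echo '{"segments":[[0.06,0.04,0,8,0.088],[0.11,0.08,0,16,0.088],[0.17,0.12,0,24,0.088],[0.22,0.16,0,32,0.088],[0.28,0.20,0,40,0.088],[0.33,0.24,0,48,0.088],[0.39,0.28,0.03,55,0.088],[0.4446,0.3247,0.07,61.8,0.088]]}' | python3 drive.py; echo '{"segments":[[0,0,0,0,0.088],[0,0,0,0,0.088]]}' | python3 drive.py; python3 - <<'E'
from h import *
state(); delta(.5394,.1711,.049,-82.4)
E
```

```text
clock: 1.25
tool_pos: [0.5098, 0.2199, 0.209]
orientation: [-179.9, 0.1, -82.6]
force: [0.5, 1.1, -0.5]
opening: 0.0877
gripper_force: 0.0
clock: 1.5
tool_pos: [0.5087, 0.2211, 0.2086]
orientation: [-180.0, -0.0, -82.4]
force: [-0.5, 0.4, 0.3]
opening: 0.0879
gripper_force: 0.0
1.5 [0.5087 0.2211 0.2086] [-179.99   -0.    -82.43] F [-0.51  0.35  0.31] M [ 0.042 -0.051 -0.012] open 0.0879 grip 0.0 q [ 44.  11. -18.   0. -61. -36.]
delta [ 0.0536 -0.0238  0.1596] turn -0.03
```

```bash
echo '{"segments":[[0.03,-0.012,0.03,0,0.088],[0.0536,-0.0238,0.06,0,0.088],[0.0536,-0.0238,0.1,0,0.088],[0.0536,-0.0238,0.13,0,0.088],[0.0536,-0.0238,0.15,0,0.088],[0.0536,-0.0238,0.1596,0,0.088],[0.0536,-0.0238,0.1596,0,0.088]]}' | python3 drive.py; python3 - <<'E'
from h import *
state(); delta(.5394,.1711,.049,-82.4)
s=ctrl.snapshot("scene"); cv2.imwrite("pics/g1.png",cv2.resize(s["frame"][220:400,180:380,::-1],None,fx=3,fy=3))
E
```

```text
clock: 2.38
tool_pos: [0.5391, 0.1723, 0.049]
orientation: [-180.0, -0.0, -82.3]
force: [-0.2, -0.7, 1.0]
opening: 0.0874
gripper_force: 0.0
2.38 [0.5391 0.1723 0.049 ] [-180.     -0.    -82.32] F [-0.22 -0.71  1.  ] M [ 0.054 -0.075  0.003] open 0.0874 grip 0.0 q [ 38.  23. -27.   0. -41. -30.]
delta [ 0.0012 -0.0002 -0.    ] turn 0.08
```

View pics/g1.png

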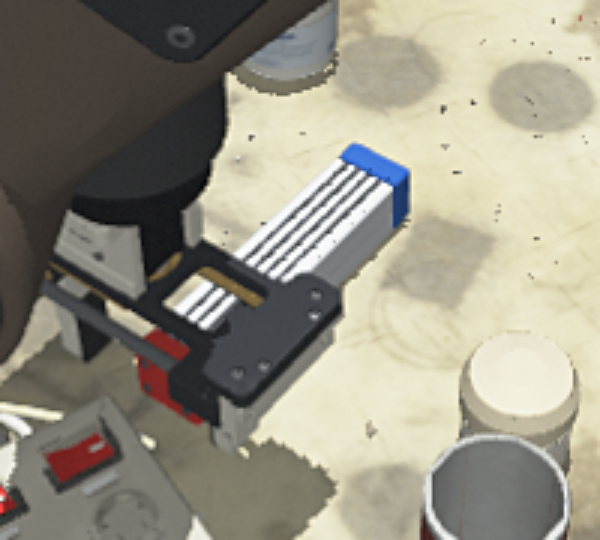

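The gripper straddles the red cap at crop (190,370). I close and try a small lift first.

```bash
echo '{"segments":[[0,0,0,0,0.03],[0,0,0,0,0.03],[0,0,0,0,0.03],[0,0,0,0,0.03],[0,0,0,0,0.03]]}' | python3 drive.py;  python3 -c "from h import *;state()"; echo '{"segments":[[0,0,-0.002,0,0.03],[0,0,-0.004,0,0.03],[0,0,-0.006,0,0.03],[0,0,-0.006,0,0.03]]}' | python3 drive.py; python3 - <<'E'
from h import *
state()
s=ctrl.snapshot("scene"); cv2.imwrite("pics/l1.png",cv2.resize(s["frame"][250:370,210:350,::-1],None,fx=4,fy=4))
P=heights(s);hsv=cv2.cvtColor(s["frame"],cv2.COLOR_RGB2HSV);H,S=hsv[...,0],hsv[...,1]
m=(H>100)&(H<125)&(S>130)&(P[...,1]<.03)&(P[...,1]>-.05)&(P[...,0]<.62)&(P[...,0]>.5)
z=P[...,2][m]; print("blue z pct",np.nanpercentile(z,[2,10,50,80,90,95,98]).round(4),m.sum())
E
```

```text
clock: 3.05
tool_pos: [0.5394, 0.1714, 0.049]
orientation: [-180.0, 0.0, -82.4]
force: [-1.4, 0.2, 0.1]
opening: 0.0433
gripper_force: 30.5
3.05 [0.5394 0.1714 0.049 ] [-1.7997e+02  2.0000e-02 -8.2410e+01] F [-1.4   0.23  0.09] M [-0.028  0.462  0.012] open 0.0433 grip 30.5 q [ 37.  23. -27.   0. -41. -30.]
clock: 3.55
tool_pos: [0.5388, 0.1711, 0.0548]
orientation: [180.0, -0.0, -82.4]
force: [0.2, -1.5, -6.3]
opening: 0.0431
gripper_force: 30.0
3.55 [0.5388 0.1711 0.0548] [ 1.7997e+02 -1.0000e-02 -8.2440e+01] F [ 0.2  -1.5  -6.26] M [-0.062 -0.048  0.039] open 0.0431 grip 30.0 q [ 37.  22. -27.  -0. -41. -30.]
blue z pct [0.0092 0.0177 0.0403 0.0419 0.0425 0.0429 0.0432] 201
```

View pics/l1.png

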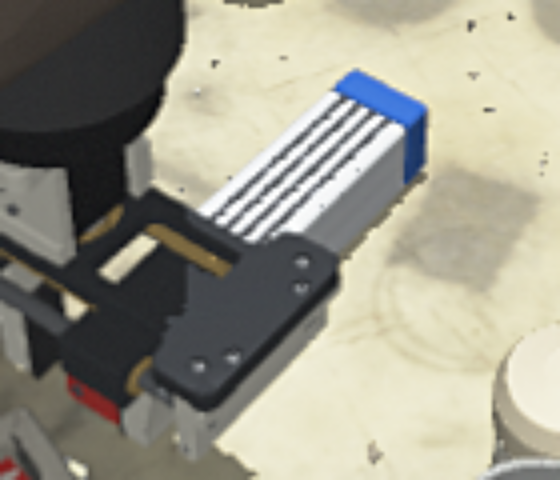

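The blue end is still down (top z about 0.04, lower edge at crop (410,185)) and the moment is small, so the bar pivots in the small pinch. I raise it the rest of the way, letting the grip follow the arc.

```bash
echo '{"segments":[[0.0015,0,-0.004,0,0.03],[0.0025,0,-0.008,0,0.03],[0.004,0,-0.013,0,0.03],[0.005,0,-0.018,0,0.03],[0.005,0,-0.018,0,0.03],[0.005,0,-0.018,0,0.03]]}' | python3 drive.py; cat > look.py <<'E'
from h import *
import sys
for i in range(4): state(); s=ctrl.snapshot("scene")
P=heights(s);hsv=cv2.cvtColor(s["frame"],cv2.COLOR_RGB2HSV);H,S=hsv[...,0].astype(int),hsv[...,1]
for nm,c in(("blue",(H>100)&(H<125)&(S>130)),("red",((H<8)|(H>172))&(S>150))):
    m=c&(P[...,1]<.24)&(P[...,1]>-.05)&(P[...,0]<.62)&(P[...,0]>.5)
    if m.sum()>5: print(nm,"z pct",np.nanpercentile(P[...,2][m],[2,10,50,80,90,95,98]).round(4),m.sum())
cv2.imwrite(f"pics/{sys.argv[1]}.png",cv2.resize(s["frame"][250:370,210:350,::-1],None,fx=4,fy=4))
E
python3 look.py l2
```

```text
clock: 4.35
tool_pos: [0.5398, 0.1663, 0.0729]
orientation: [-180.0, 0.0, -82.4]
force: [0.3, -0.5, -4.9]
opening: 0.0434
gripper_force: 30.0
4.35 [0.5398 0.1663 0.0729] [-1.7999e+02  1.0000e-02 -8.2420e+01] F [ 0.31 -0.45 -4.86] M [ 0.46   0.066 -0.017] open 0.0434 grip 30.0 q [ 37.  21. -26.  -0. -44. -29.]
4.4 [0.5398 0.1664 0.0728] [-180.      0.    -82.41] F [-0.12 -0.19 -5.04] M [ 0.421 -0.009 -0.   ] open 0.0431 grip 30.0 q [ 37.  21. -26.  -0. -44. -29.]
4.45 [0.5398 0.1664 0.0728] [180.     0.   -82.41] F [ 0.95  0.97 -4.74] M [ 0.476 -0.024  0.025] open 0.0435 grip 30.0 q [ 37.  21. -26.  -0. -44. -29.]
4.5 [0.5398 0.1664 0.0727] [180.    -0.   -82.41] F [-0.12  0.54 -5.21] M [ 0.445 -0.033  0.033] open 0.0432 grip 30.0 q [ 37.  21. -26.  -0. -44. -29.]
blue z pct [0.008  0.0182 0.0409 0.0425 0.0434 0.0444 0.1619] 199
red z pct [0.0253 0.03   0.0411 0.0597 0.0608 0.0618 0.3639] 163
```

View pics/l2.png

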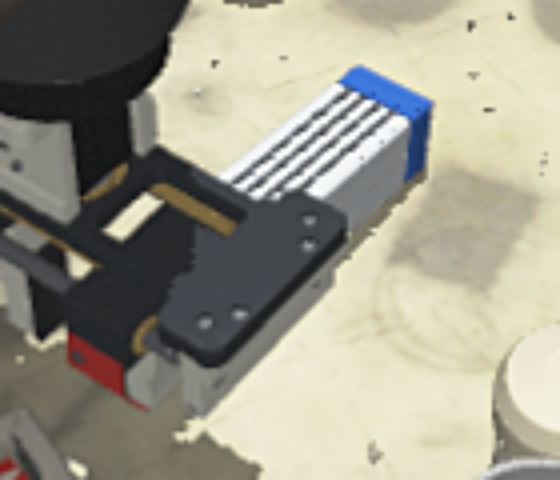

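Red end is up about 23 mm; blue edge still on the table at crop (410,180). I lower it, with a pause on the way so that the pad friction reverses and cancels out.

```bash
echo '{"segments":[[-0.001,0,0.004,0,0.03],[-0.0022,0,0.009,0,0.03],[-0.0022,0,0.009,0,0.03],[-0.0022,0,0.009,0,0.03]]}' | python3 drive.py|head -1; python3 - <<'E'
from h import *
for i in range(5): state(); ctrl.snapshot("top")
E
echo '{"segments":[[-0.001,0,0.004,0,0.03],[-0.002,0,0.008,0,0.03],[-0.003,0,0.012,0,0.03],[-0.0035,0,0.0147,0,0.03],[-0.0035,0,0.0147,0,0.03]]}' | python3 drive.py; python3 -c "from h import *;state()"
```

```text
clock: 5.05
5.05 [0.5395 0.1686 0.0638] [ 1.7999e+02 -1.0000e-02 -8.2400e+01] F [-0.52  0.75 -4.89] M [ 0.471  0.066 -0.059] open 0.0436 grip 30.0 q [ 37.  21. -26.   0. -42. -30.]
5.1 [0.5395 0.1685 0.0639] [ 1.800e+02 -1.000e-02 -8.241e+01] F [-0.24  1.24 -4.02] M [ 0.449  0.034 -0.001] open 0.0433 grip 30.0 q [ 37.  21. -26.   0. -42. -30.]
5.15 [0.5395 0.1685 0.0639] [-180.     -0.    -82.41] F [ 0.53  0.73 -5.  ] M [ 0.426  0.061 -0.074] open 0.0428 grip 30.0 q [ 37.  21. -26.   0. -42. -30.]
5.2 [0.5395 0.1685 0.064 ] [-179.99    0.    -82.41] F [-1.05  0.51 -5.51] M [ 0.431  0.07  -0.005] open 0.0436 grip 30.0 q [ 37.  21. -26.   0. -42. -30.]
5.25 [0.5395 0.1685 0.064 ] [-179.99    0.    -82.42] F [-0.51  0.48 -4.47] M [0.462 0.085 0.016] open 0.043 grip 30.0 q [ 37.  21. -26.   0. -42. -30.]
clock: 5.92
tool_pos: [0.539, 0.1718, 0.0491]
orientation: [180.0, -0.0, -82.4]
force: [0.1, -2.7, -3.2]
opening: 0.0432
gripper_force: 30.0
5.92 [0.539  0.1718 0.0491] [ 1.7999e+02 -2.0000e-02 -8.2410e+01] F [ 0.08 -2.7  -3.16] M [-0.978 -0.166 -0.005] open 0.0432 grip 30.0 q [ 38.  23. -27.   0. -41. -30.]
```

```bash
echo '{"segments":[[0,0,0,0,0.088],[0,0,0,0,0.088],[0,0,0,0,0.088],[0,0,0,0,0.088],[0,0,-0.03,0,0.088],[0,0,-0.08,0,0.088],[0,0,-0.08,0,0.088]]}' | python3 drive.py; python3 - <<'E'
from h import *
for n in ("top",):
    s=ctrl.snapshot(n); P=heights(s); hsv=cv2.cvtColor(s["frame"],cv2.COLOR_RGB2HSV); H,S=hsv[...,0].astype(int),hsv[...,1]
    g=(P[...,1]<.24)&(P[...,1]>-.06)&(P[...,0]<.62)&(P[...,0]>.5)&(P[...,2]>.03)&(P[...,2]<.05)
    for nm,c in(("red",((H<8)|(H>172))&(S>150)),("blue",(H>100)&(H<125)&(S>130))):
        v,u=np.where(c&g)
        if len(u)>5: print(n,nm,len(u),cast(s,np.c_[u,v],.04).mean(0).round(4),np.nanmedian(P[...,2][c&g]))
    v,u=np.where(g); print(cv2.minAreaRect(np.float32(cast(s,np.c_[u,v],.04)[:,:2]*1000)))
state()
# blue end target s=-102.5
c=np.array([.5537,.0695]); a=np.radians(97.6); p=c-.1025*np.array([np.cos(a),np.sin(a)]); print(p); delta(*p,.049,-82.4)
E
```

```text
clock: 6.8
tool_pos: [0.5413, 0.1734, 0.1333]
orientation: [-179.6, 0.2, -82.4]
force: [0.7, 0.9, -0.6]
opening: 0.0873
gripper_force: 0.0
top red 75 [0.542  0.1585 0.04  ] 0.04089507173019918
top blue 82 [ 0.5655 -0.0211  0.04  ] 0.041767289074777204
((549.6090087890625, 92.42488098144531), (46.004844665527344, 246.09901428222656), 8.132890701293945)
6.85 [0.5401 0.1727 0.1312] [-1.7978e+02  1.2000e-01 -8.2410e+01] F [-0.29 -0.86 -1.38] M [ 0.036 -0.022  0.073] open 0.0874 grip 0.0 q [ 38.  17. -22.   0. -51. -30.]
[ 0.56725628 -0.03209959]
delta [0.2068 0.0004 0.0818] turn -0.01
```

```bash
echo '{"segments":[[0.06,0,0,0,0.088],[0.12,0,0,0,0.088],[0.18,0,0,0,0.088],[0.2058,0,0.02,0,0.088],[0.2058,0,0.05,0,0.088],[0.2058,0,0.07,0,0.088],[0.2058,0,0.08,0,0.088],[0.2058,0,0.08,0,0.088]]}' | python3 drive.py; python3 - <<'E'
from h import *
state(); delta(.5672,-.0321,.049,-82.4)
E
echo '{"segments":[[0,0,0,0,0.088],[0,0,0,0,0.03],[0,0,0,0,0.03],[0,0,0,0,0.03],[0,0,0,0,0.03],[0,0,0,0,0.03]]}' | python3 drive.py; python3 - <<'E'
from h import *
for i in range(3): state(); ctrl.snapshot("top")
delta(.5672,-.0321,.049,-82.4)
E
```

```text
clock: 7.85
tool_pos: [0.5657, -0.0321, 0.0483]
orientation: [179.9, -0.0, -82.4]
force: [0.9, -0.1, 0.0]
opening: 0.088
gripper_force: 0.0
7.85 [ 0.5657 -0.0321  0.0483] [ 1.7989e+02 -2.0000e-02 -8.2410e+01] F [ 0.91 -0.09  0.03] M [ 0.102 -0.05   0.041] open 0.088 grip 0.0 q [ 17.  23. -27.   0. -41.  -9.]
delta [ 0.0002 -0.0015 -0.0007] turn -0.01
clock: 8.6
tool_pos: [0.5663, -0.032, 0.0492]
orientation: [-180.0, -0.0, -82.4]
force: [-1.2, -0.2, 0.7]
opening: 0.0435
gripper_force: 30.2
8.6 [ 0.5663 -0.032   0.0492] [-179.99   -0.    -82.41] F [-1.24 -0.18  0.75] M [0.016 0.352 0.001] open 0.0435 grip 30.2 q [ 17.  23. -27.   0. -41.  -9.]
8.65 [ 0.5664 -0.032   0.0492] [-179.98   -0.    -82.41] F [0.11 0.18 0.83] M [ 0.043 -0.113 -0.013] open 0.0435 grip 30.0 q [ 17.  23. -27.   0. -41.  -9.]
8.7 [ 0.5663 -0.032   0.0492] [-179.99   -0.    -82.41] F [-0.15 -0.98  0.3 ] M [ 0.053 -0.118 -0.011] open 0.0437 grip 30.0 q [ 17.  23. -27.   0. -41.  -9.]
delta [ 0.0002 -0.0009  0.0002] turn -0.01
```

```bash
echo '{"segments":[[-0.0005,0,-0.003,0,0.03],[-0.0012,0,-0.006,0,0.03],[-0.002,0,-0.010,0,0.03],[-0.002,0,-0.010,0,0.03],[-0.002,0,-0.010,0,0.03]]}' | python3 drive.py | head -1; python3 - <<'E'
from h import *
for i in range(4): state(); ctrl.snapshot("top")
E
echo '{"segments":[[-0.001,0,-0.004,0,0.03],[-0.002,0,-0.009,0,0.03],[-0.003,0,-0.014,0,0.03],[-0.003,0,-0.014,0,0.03],[-0.003,0,-0.014,0,0.03]]}' | python3 drive.py | head -1; python3 look.py b2
```

```text
clock: 9.38
9.38 [ 0.5657 -0.0301  0.0591] [ 1.7998e+02 -1.0000e-02 -8.2410e+01] F [-0.42 -2.   -4.03] M [-0.715 -0.217 -0.034] open 0.0432 grip 30.0 q [ 17.  22. -26.   0. -42.  -9.]
9.43 [ 0.5657 -0.0301  0.059 ] [ 1.7998e+02 -1.0000e-02 -8.2410e+01] F [ 0.22 -2.19 -3.65] M [-0.745 -0.143 -0.032] open 0.0437 grip 30.0 q [ 17.  22. -26.   0. -42.  -9.]
9.47 [ 0.5658 -0.0301  0.059 ] [ 1.7998e+02 -1.0000e-02 -8.2410e+01] F [-0.14 -1.53 -3.07] M [-0.724 -0.19  -0.054] open 0.0438 grip 30.0 q [ 17.  22. -26.   0. -42.  -9.]
9.53 [ 0.5657 -0.0301  0.059 ] [179.97  -0.   -82.42] F [ 0.65 -1.5  -3.06] M [-0.761 -0.145  0.039] open 0.0436 grip 30.0 q [ 17.  22. -26.  -0. -42.  -9.]
clock: 10.2
10.2 [ 0.5655 -0.0268  0.0732] [-1.7999e+02  1.0000e-02 -8.2410e+01] F [-0.62  1.18 -4.13] M [ 0.586 -0.03  -0.005] open 0.0432 grip 30.0 q [ 17.  21. -26.  -0. -44.  -9.]
10.25 [ 0.5655 -0.0269  0.0731] [-1.7999e+02  1.0000e-02 -8.2420e+01] F [-1.22  1.79 -3.79] M [0.61  0.037 0.005] open 0.0434 grip 30.0 q [ 17.  21. -26.  -0. -44.  -9.]
10.3 [ 0.5655 -0.0269  0.073 ] [-1.800e+02  1.000e-02 -8.242e+01] F [ 0.35  2.73 -4.  ] M [0.563 0.019 0.033] open 0.0435 grip 30.0 q [ 17.  21. -26.  -0. -44.  -9.]
10.35 [ 0.5656 -0.0269  0.073 ] [ 1.800e+02  1.000e-02 -8.242e+01] F [-1.2   0.2  -4.06] M [0.574 0.054 0.006] open 0.0437 grip 30.0 q [ 17.  21. -26.  -0. -44.  -9.]
blue z pct [0.0305 0.0409 0.0629 0.0644 0.0651 0.0657 0.1133] 222
red z pct [0.0066 0.0142 0.0393 0.0427 0.0586 0.06   0.061 ] 519
```

View pics/b2.png

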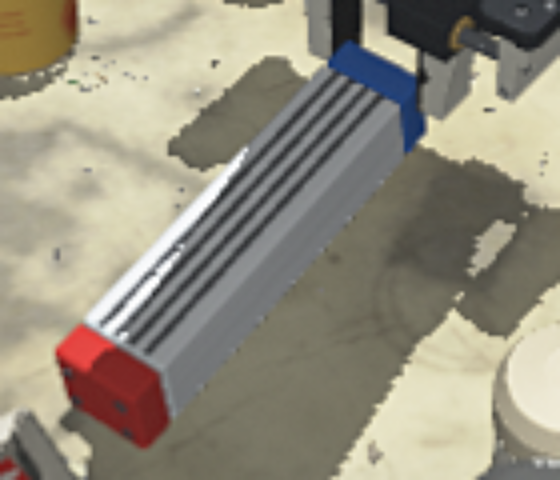

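Blue end is up about 23 mm; the red end's lower edge still rests at crop (140,445). Setting it down and letting go.

```bash
echo '{"segments":[[0.001,0,0.005,0,0.03],[0.002,0,0.010,0,0.03],[0.003,0,0.014,0,0.03],[0.004,0,0.019,0,0.03],[0.005,0,0.0238,0,0.03],[0.005,0,0.0238,0,0.03]]}' | python3 drive.py; echo '{"segments":[[0,0,0,0,0.088],[0,0,0,0,0.088],[0,0,0,0,0.088],[0,0,0,0,0.088],[0,0,-0.03,0,0.088],[0,0,-0.06,0,0.088],[0,0,-0.06,0,0.088],[0,0,-0.06,0,0.088]]}' | python3 drive.py; python3 - <<'E'
from h import *
M=[]
for i in range(6): o=ctrl.get_obs(); M.append(np.r_[o["force"],o["moment"]]); s=ctrl.snapshot("top")
print("bias",np.mean(M,0).round(3))
P=heights(s); hsv=cv2.cvtColor(s["frame"],cv2.COLOR_RGB2HSV); H,S=hsv[...,0].astype(int),hsv[...,1]
g=(P[...,1]<.24)&(P[...,1]>-.06)&(P[...,0]<.62)&(P[...,0]>.5)&(P[...,2]>.03)&(P[...,2]<.05)
for nm,c in(("red",((H<8)|(H>172))&(S>150)),("blue",(H>100)&(H<125)&(S>130))):
    v,u=np.where(c&g)
    if len(u)>5: print(nm,len(u),cast(s,np.c_[u,v],.04).mean(0).round(4),np.nanmedian(P[...,2][c&g]))
c=np.array([.5535,.069]); a=np.radians(97.6); p=c+.013*np.array([np.cos(a),np.sin(a)]); print(p); state(); delta(*p,.034,-82.4)
E
```

```text
clock: 11.15
tool_pos: [0.5663, -0.0322, 0.0492]
orientation: [-180.0, -0.0, -82.4]
force: [0.4, -4.0, -0.4]
opening: 0.0434
gripper_force: 30.0
clock: 12.15
tool_pos: [0.5659, -0.032, 0.1091]
orientation: [180.0, 0.0, -82.4]
force: [-0.9, -0.8, -1.3]
opening: 0.0877
gripper_force: 0.0
bias [-0.288 -0.172  0.01   0.068 -0.039  0.008]
red 74 [0.5354 0.1583 0.04  ] 0.04121773714910837
blue 40 [ 0.5545 -0.0226  0.04  ] 0.04211026821171575
[0.55178067 0.0818858 ]
12.45 [ 0.5659 -0.0321  0.1087] [ 1.7993e+02 -1.0000e-02 -8.2420e+01] F [-0.09 -0.81  1.03] M [ 0.028  0.014 -0.043] open 0.0873 grip 0.0 q [ 17.  18. -24.  -0. -48.  -9.]
delta [-0.1148 -0.0011  0.0747] turn -0.02
```

```bash
echo '{"segments":[[-0.05,0,0,0,0.088],[-0.10,0,0,0,0.088],[-0.1148,-0.001,0,0,0.088],[-0.1148,-0.001,0,0,0.088]]}' | python3 drive.py|head -2; python3 - <<'E'
from h import *
for n in("top","scene"):
    s=ctrl.snapshot(n)
    P=heights(s); hsv=cv2.cvtColor(s["frame"],cv2.COLOR_RGB2HSV); H,S=hsv[...,0].astype(int),hsv[...,1]
    g=(P[...,1]<.24)&(P[...,1]>-.06)&(P[...,0]<.62)&(P[...,0]>.5)&(P[...,2]>.033)&(P[...,2]<.05)
    for nm,c in(("red",((H<8)|(H>172))&(S>120)),("blue",(H>100)&(H<125)&(S>110))):
        v,u=np.where(c&g)
        if len(u)>5: W=cast(s,np.c_[u,v],.04); print(n,nm,len(u),W.mean(0).round(4),np.nanmedian(P[...,2][c&g]),cv2.minAreaRect(np.float32(W[:,:2]*1000)),W.min(0).round(4),W.max(0).round(4))
cv2.imwrite("pics/h.png",cv2.resize(cv2.hconcat([ctrl.snapshot("top")["frame"][200:310,190:330],s["frame"][250:360,210:350]])[:,:,::-1],None,fx=2.8,fy=2.8))
E
```

```text
clock: 12.95
tool_pos: [0.5519, 0.0828, 0.1091]
top red 112 [0.5401 0.1587 0.04  ] 0.04094677094417894 ((540.1837768554688, 158.9608917236328), (44.09144973754883, 15.45790958404541), 7.022008419036865) [0.5182 0.1496 0.04  ] [0.5624 0.1665 0.04  ]
top blue 97 [ 0.5638 -0.0216  0.04  ] 0.04134508497254905 ((564.2232055664062, -21.52486801147461), (42.54184341430664, 13.760955810546875), 8.565157890319824) [ 0.5433 -0.0306  0.04  ] [ 0.5855 -0.0125  0.04  ]
scene red 270 [0.5384 0.1602 0.04  ] 0.040502912132170915 ((538.5943603515625, 160.74609375), (45.99449920654297, 20.20512580871582), 7.842160701751709) [0.5148 0.1486 0.04  ] [0.5626 0.1712 0.04  ]
```

View pics/h.png

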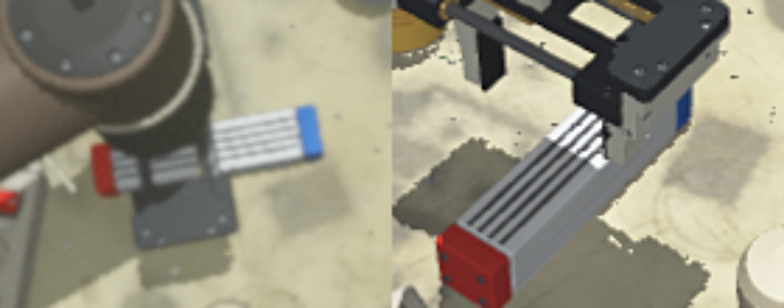

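The bar lies flat (red cap at left-crop (103,170), blue at (308,130)), 2 mm nearer the robot, with the gripper above its middle.

```bash
echo '{"segments":[[0.001,0.0014,0.03,0,0.088],[0.001,0.0014,0.055,0,0.088],[0.001,0.0014,0.07,0,0.088],[0.001,0.0014,0.0748,0,0.088],[0.001,0.0014,0.0748,0,0.088]]}' | python3 drive.py; echo '{"segments":[[0,0,0,0,0.03],[0,0,0,0,0.03],[0,0,0,0,0.03],[0,0,0,0,0.03],[0,0,0,0,0.03]]}' | python3 drive.py|tail -2;python3 -c "from h import *;state()"; echo '{"segments":[[0,0,-0.003,0,0.03],[0,0,-0.006,0,0.03],[0,0,-0.012,0,0.03],[0,0,-0.02,0,0.03],[0,0,-0.02,0,0.03],[0,0,-0.02,0,0.03],[0,0,-0.02,0,0.03]]}' | python3 drive.py; python3 - <<'E'
from h import *
M=[]
for i in range(10): o=ctrl.get_obs(); M.append(np.r_[o["force"],o["moment"]]); s=ctrl.snapshot("scene" if i%2 else "top")
print(np.mean(M,0).round(3),np.std(M,0).round(3)); state()
P=heights(s); hsv=cv2.cvtColor(s["frame"],cv2.COLOR_RGB2HSV); H,S=hsv[...,0].astype(int),hsv[...,1]
for nm,c in(("red",((H<8)|(H>172))&(S>120)&(P[...,1]>.12)),("blue",(H>100)&(H<125)&(S>110)&(P[...,1]<.03))):
    m=c&(P[...,1]<.2)&(P[...,1]>-.05)&(P[...,0]<.62)&(P[...,0]>.5)
    if m.sum()>5: print(nm,np.nanpercentile(P[...,2][m],[2,10,50,80,90,95]).round(4),m.sum())
E
```

```text
clock: 13.72
tool_pos: [0.551, 0.0805, 0.0347]
orientation: [-180.0, -0.0, -82.4]
force: [-0.8, 0.7, 0.8]
opening: 0.0875
gripper_force: 0.0
opening: 0.0438
gripper_force: 30.0
14.35 [0.5509 0.0808 0.0346] [-179.98    0.    -82.41] F [-1.61  0.19  3.73] M [0.131 0.35  0.061] open 0.0438 grip 30.0 q [ 28.  23. -29.   0. -38. -21.]
clock: 15.22
tool_pos: [0.5506, 0.0806, 0.0544]
orientation: [180.0, -0.0, -82.4]
force: [-0.9, -0.4, -7.3]
opening: 0.0438
gripper_force: 30.0
[-4.260e-01 -7.100e-02 -7.187e+00 -6.700e-02 -5.500e-02 -2.000e-03] [0.563 0.353 0.419 0.02  0.017 0.03 ]
15.72 [0.5508 0.0808 0.0545] [180.    -0.   -82.41] F [ 0.34  0.57 -7.3 ] M [-0.089 -0.069  0.009] open 0.0438 grip 30.0 q [ 28.  21. -28.   0. -41. -21.]
red [0.0234 0.0292 0.0531 0.0605 0.0613 0.0619] 547
blue [0.0577 0.0586 0.0604 0.0616 0.0621 0.0628] 157
```

```bash
echo '{"segments":[[0,0,0.006,0,0.03],[0,0,0.012,0,0.03],[0,0,0.017,0,0.03],[0,0,0.0198,0,0.03],[0,0,0.0198,0,0.088],[0,0,0.0198,0,0.088],[0,0,0.0198,0,0.088],[0,0,0.0198,0,0.088]]}' | python3 drive.py|head -2; cat > ft.py <<'E'
from h import *
M=[]
for i in range(12): o=ctrl.get_obs(); M.append(np.r_[o["force"],o["moment"]]); ctrl.snapshot("top")
print(np.mean(M,0).round(3),"sd",np.std(M,0).round(3)); state()
E
python3 ft.py; echo '{"segments":[[-0.008,0,0,0,0.088],[-0.017,0,0,0,0.088],[-0.017,0,0,0,0.03],[-0.017,0,0,0,0.03],[-0.017,0,0,0,0.03],[-0.017,0,0,0,0.03],[-0.017,0,0,0,0.03]]}' | python3 drive.py|tail -2; echo '{"segments":[[0,0,-0.003,0,0.03],[0,0,-0.006,0,0.03],[0,0,-0.012,0,0.03],[0,0,-0.02,0,0.03],[0,0,-0.02,0,0.03],[0,0,-0.02,0,0.03]]}' | python3 drive.py|head -2; python3 ft.py
```

```text
clock: 16.73
tool_pos: [0.551, 0.0809, 0.035]
[ 0.206 -0.241 -0.118  0.08  -0.026 -0.01 ] sd [0.593 0.498 0.658 0.019 0.015 0.026]
17.32 [0.5508 0.0807 0.0348] [-180.     -0.    -82.41] F [-0.52  0.82  0.39] M [ 0.105 -0.054 -0.025] open 0.0874 grip 0.0 q [ 28.  23. -29.   0. -38. -21.]
opening: 0.0441
gripper_force: 30.0
clock: 18.95
tool_pos: [0.5485, 0.0976, 0.0549]
[-6.200e-02 -1.680e-01 -7.218e+00  6.200e-02 -3.400e-02 -3.000e-03] sd [0.447 0.428 0.658 0.023 0.034 0.014]
19.55 [0.5485 0.0976 0.0547] [180.    -0.   -82.42] F [ 0.49  0.86 -6.42] M [ 0.01  -0.04  -0.034] open 0.044 grip 30.0 q [ 30.  21. -28.   0. -41. -23.]
```

```bash
echo '{"segments":[[0,0,-0.03,0,0.03],[0,0,-0.07,0,0.03],[0,0,-0.11,0,0.03],[0.03,0,-0.12,0,0.03],[0.06,0.01,-0.12,0,0.03],[0.06,0.01,-0.12,0,0.03]]}' | python3 drive.py; python3 - <<'E'
from h import *
s=ctrl.snapshot("scene"); q=np.array([(215,89),(326,146),(303,165),(192,112)])/5+[370,200]-.4
W=cast(s,q,.07); print(W.round(4),W.mean(0))
delta(.4781,-.2568,.165,-87.2)
E
```

```text
clock: 20.3
tool_pos: [0.5455, 0.035, 0.1747]
orientation: [179.9, 0.0, -82.5]
force: [-0.0, 0.0, -6.2]
opening: 0.0437
gripper_force: 30.0
[[ 0.5031 -0.2624  0.07  ]
 [ 0.4521 -0.2632  0.07  ]
 [ 0.4521 -0.2475  0.07  ]
 [ 0.5011 -0.2442  0.07  ]] [ 0.47710754 -0.25433098  0.07      ]
delta [0.2814 0.1055 0.0097] turn 4.69
```

Both views agree on the ridge: (0.4775, -0.254).

```bash
echo '{"segments":[[0.05,0.018,0,1,0.03],[0.1,0.037,0,2,0.03],[0.15,0.055,0,3,0.03],[0.2,0.075,0,4,0.03],[0.25,0.094,0,4.7,0.03],[0.2814,0.1055,0,4.7,0.03],[0.2814,0.1055,0,4.7,0.03],[0.2814,0.1055,0,4.7,0.03]]}' | python3 drive.py; python3 - <<'E'
from h import *
state(); delta(.4779,-.2568,.1046,-87.2)
s=ctrl.snapshot("top"); cv2.imwrite("pics/p1.png",cv2.resize(s["frame"][200:350,300:500,::-1],None,fx=3,fy=3))
E
```

```text
clock: 21.35
tool_pos: [0.4793, -0.2557, 0.1745]
orientation: [180.0, 0.0, -87.1]
force: [-1.0, 0.5, -6.5]
opening: 0.0437
gripper_force: 30.0
21.35 [ 0.4793 -0.2557  0.1745] [ 1.7999e+02  1.0000e-02 -8.7130e+01] F [-1.04  0.45 -6.5 ] M [ 0.091 -0.025  0.067] open 0.0437 grip 30.0 q [ -7.  12. -22.  -0. -56.  10.]
delta [0.001  0.0015 0.0699] turn 0.07
```

```bash
echo '{"segments":[[0.001,0.0013,0.025,0,0.03],[0.001,0.0013,0.05,0,0.03],[0.001,0.0013,0.062,0,0.03],[0.001,0.0013,0.066,0,0.03],[0.001,0.0013,0.066,0,0.03]]}' | python3 drive.py; python3 ft.py; echo '{"segments":[[0,0,0.001,0,0.03],[0,0,0.002,0,0.03],[0,0,0.003,0,0.03],[0,0,0.0035,0,0.03],[0,0,0.0035,0,0.03]]}' | python3 drive.py; python3 ft.py
```

```text
clock: 22.02
tool_pos: [0.4785, -0.257, 0.1092]
orientation: [-180.0, -0.0, -87.1]
force: [0.0, -0.1, -6.1]
opening: 0.0437
gripper_force: 30.0
[ 2.610e-01  1.140e-01 -7.004e+00  4.700e-02 -3.700e-02  1.000e-03] sd [0.475 0.427 0.51  0.026 0.038 0.027]
22.62 [ 0.4779 -0.2571  0.1088] [-180.     -0.    -87.12] F [ 0.57 -0.01 -7.13] M [ 0.009 -0.001 -0.015] open 0.0439 grip 30.0 q [ -8.  16. -27.   0. -47.  10.]
clock: 23.25
tool_pos: [0.4778, -0.2571, 0.1052]
orientation: [180.0, 0.0, -87.1]
force: [-0.5, -0.3, -6.9]
opening: 0.0442
gripper_force: 30.0
[ 8.800e-02  1.000e-03 -6.973e+00  5.300e-02 -4.600e-02  0.000e+00] sd [0.616 0.414 0.571 0.038 0.04  0.036]
23.85 [ 0.4778 -0.2571  0.1052] [180.    -0.   -87.11] F [-0.35 -0.25 -7.48] M [ 0.038 -0.08   0.016] open 0.0437 grip 30.0 q [ -8.  16. -27.   0. -47.  10.]
```

```bash
for i in 1; do echo '{"segments":[[0,0,0.0008,0,0.03],[0,0,0.0008,0,0.03]]}' | python3 drive.py; python3 ft.py; done; echo '{"segments":[[0,0,0.0006,0,0.03],[0,0,0.0006,0,0.03]]}' | python3 drive.py |head -2; python3 ft.py
```

```text
clock: 24.1
tool_pos: [0.478, -0.2572, 0.1047]
orientation: [-180.0, -0.0, -87.1]
force: [-1.1, 1.5, -2.7]
opening: 0.0437
gripper_force: 30.0
[-1.454  1.245 -0.064  0.583  0.62  -0.016] sd [0.612 0.563 1.48  0.113 0.133 0.033]
24.7 [ 0.4779 -0.2572  0.1047] [-1.7999e+02 -1.0000e-02 -8.7110e+01] F [-2.54  1.02  1.99] M [0.767 0.927 0.028] open 0.0437 grip 30.0 q [ -8.  16. -27.   0. -47.  10.]
clock: 24.95
tool_pos: [0.4779, -0.2572, 0.1047]
[-4.043  3.429  8.897  1.402  1.63  -0.019] sd [0.644 0.439 0.431 0.035 0.024 0.025]
25.55 [ 0.478  -0.2572  0.1047] [-1.7998e+02 -2.0000e-02 -8.7100e+01] F [-3.51  3.75  8.72] M [ 1.402  1.637 -0.036] open 0.0439 grip 30.0 q [ -8.  16. -27.   0. -47.  10.]
```

```bash
echo '{"segments":[[0,0,-0.0006,0,0.03],[0,0,-0.0006,0,0.03],[0,0,-0.0006,0,0.05],[0,0,-0.0006,0,0.06],[0,0,-0.0006,0,0.075],[0,0,-0.0006,0,0.075]]}' | python3 drive.py; echo '{"segments":[[0,0,0,0,0.088],[0,0,0,0,0.088]]}' | python3 drive.py|head -1; cat > fin.py <<'E'
from h import *
for n in("top","scene"):
    s=ctrl.snapshot(n); P=heights(s); hsv=cv2.cvtColor(s["frame"],cv2.COLOR_RGB2HSV); H,S=hsv[...,0].astype(int),hsv[...,1]
    for nm,c in(("red",((H<8)|(H>172))&(S>120)&(P[...,1]>-.22)),("blue",(H>100)&(H<125)&(S>110)&(P[...,1]<-.3))):
        m=c&(P[...,1]<-.14)&(P[...,1]>-.41)&(P[...,0]<.56)&(P[...,0]>.41)&(P[...,2]<.2)
        if m.sum()>5: print(n,nm,np.nanmedian(P[m],0).round(4),np.nanpercentile(P[...,2][m],[5,50,80,90]).round(4),m.sum())
state()
s=ctrl.snapshot("scene"); cv2.imwrite("pics/fin.png",cv2.resize(s["frame"][130:310,330:530,::-1],None,fx=3,fy=3))
E
python3 fin.py
```

```text
clock: 26.3
tool_pos: [0.478, -0.2572, 0.1044]
orientation: [-180.0, -0.0, -87.1]
force: [0.6, 0.2, -0.4]
opening: 0.0725
gripper_force: 0.0
clock: 26.55
top red [ 0.4722 -0.1931  0.1106] [0.1008 0.1106 0.1124 0.1134] 140
top blue [ 0.4712 -0.3774  0.1117] [0.1078 0.1117 0.1128 0.1142] 40
scene red [ 0.4718 -0.1888  0.0978] [0.0747 0.0978 0.1099 0.111 ] 480
26.65 [ 0.4779 -0.2571  0.1045] [-180.     -0.    -87.11] F [-0.23  0.59 -0.49] M [ 0.05  -0.     0.007] open 0.0873 grip 0.0 q [ -8.  16. -27.  -0. -47.  10.]
```

Level at both ends (tops about 0.111). Now I withdraw straight up and look.

```bash
echo '{"segments":[[0,0,-0.01,0,0.088],[0,0,-0.03,0,0.088],[0,0,-0.07,0,0.088],[0,0,-0.12,0,0.088],[0,0,-0.15,0,0.088],[0,0,-0.15,0,0.088],[0,0,-0.15,0,0.088],[0,0,-0.15,0,0.088]]}' | python3 drive.py|head -2; python3 fin.py
```

```text
clock: 27.7
tool_pos: [0.4773, -0.257, 0.2535]
top red [ 0.475  -0.1936  0.1105] [0.1018 0.1105 0.1129 0.1137] 162
top blue [ 0.4719 -0.3766  0.1109] [0.108  0.1109 0.1124 0.1129] 48
scene red [ 0.4719 -0.1885  0.0977] [0.0745 0.0977 0.1098 0.1109] 481
scene blue [ 0.4746 -0.3764  0.1098] [0.079  0.1098 0.1108 0.1113] 135
27.8 [ 0.4775 -0.2571  0.2536] [ 1.7991e+02  2.0000e-02 -8.7120e+01] F [-0.36  0.34  0.67] M [ 0.082 -0.027 -0.013] open 0.0877 grip 0.0 q [ -8.   8. -16.  -0. -66.  10.]
```

View pics/fin.png

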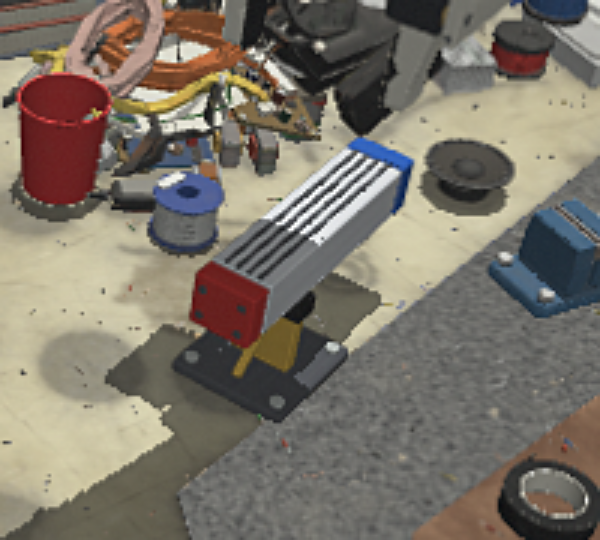

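The bar lies level across the ridge (red end at crop (230,300), blue end at (380,170)) and stays put with the gripper withdrawn. The cup and solder have not moved.

```bash
python3 -c "
from plant import ctrl
print(ctrl.close_job())"
```

```text
the job is handed in; nothing more can be done
None
```

I raised each end about 23 mm and set it down, then left the bar level across the ridge, its balance point about 32 mm from the middle towards red, with the gripper clear, and handed the job in at about 28 s; no verdict was returned.

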